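Swing the bench magnifier over the ring

ROBOT

A 7-joint arm with a two-finger parallel gripper is mounted at the origin on the work surface. World frame = base frame: x ahead of the robot, y to its left, z up, the work surface at z = 0. Lengths are in mm, angles in rad, forces in N, time in s.
With the tool pointing down it reaches from about 400 to 850 mm from the base axis. Payload 10.4 kg.
Tool frame: the origin (TCP) lies at the very end of the fingers, on their centre line; the grasp point (between the pads) lies 19 mm behind it (bot.grasp_offset is the distance from the TCP to the grasp point, in mm); z points along the fingers, y is the line along which they close (so a half turn about z gives the same grasp; the last joint's range is limited). The gripper opens to 85 mm and grips with 20 to 120 N. Pads are 22 mm wide; open, the fingers measure 114 mm over their backs; the gripper's body (76 mm by 85 mm) begins 54 mm behind the grasp point. The pads swing forward as they close: fully open they stand 13 mm farther back than shut.
Start: joints at [-1.275, 0.332, -0.065, 1.46, 0.022, 1.35, -0.088], TCP at [195.879, 593.536, 204.738] pointing down, gripper open.
Joint ranges: [-2.6, 2.6], [-0.5, 2.12], [-1.47, 1.34], [0.16, 2.42], [-1.27, 4.41], [0.06, 2.06], [-2.6, 2.6]. Speed limits (rad/s): [2.22, 2.22, 2.79, 2.79, 3.14, 3.14, 3.14].

INTERFACE

Orientations are given as [roll, pitch, yaw] about the fixed x, y, z axes, in that order (R = Rz(yaw) Ry(pitch) Rx(roll)).
In Python, from bench import bot gives the robot as it stands. Calls block until the motion is done:
- bot.goto(position, orientation): joint-space move of the TCP to a pose.
- bot.move_linear(position, rotation=None, velocity=150, max_force=None): straight line of the TCP; rotation=None keeps the orientation; velocity is the mean speed in mm/s. With max_force (N) it stops when the force on the tool has changed by that much, and returns True; else False.
- bot.movej(angles): joint-space move.
- bot.command_gripper(opening): finger opening in mm; the grip force is fixed at half the most; returns when the fingers have stopped.
- bot.pause(seconds).
- bot.ik(position, orientation): joint angles nearest the present ones, or None.
- bot.camera(name): name is "side" or "top" or "wrist"; returns the picture (400x640x3 uint8, red, green, blue); there is no depth.
- bot.get_calibration(name): a dict with "intrinsics" (3x3 intrinsics, pixels), "T" (4x4, takes a point from camera to world coordinates). Camera axes: x right, y up, looking along -z (the intrinsics and any distortion apply to the point x, -y, -z); pixel columns grow to the right and rows downward; lengths in mm; the calibration is good to about 2 mm. The wrist camera is an equidistant fisheye: a pixel r from the principal point sees the ray r / f radians off the axis. A picture is of the moment at which its call begins: read the wrist's pose just before it. get_calibration takes no time and is no camera call; for the wrist camera it gives the pose at the moment of the call.
A pose or a line that the arm cannot do raises bot.Unreachable and nothing moves.
- bot.close_job(): hands the job in; it is judged then, once.
Readings, each from a call of its own:
- bot.read_time(): time.
- bot.read_q(): joint angles.
- bot.read_joint_velocities(): joint speeds.
- bot.read_effort(): joint torques, N m.
- bot.read_tool_pos(): TCP position.
- bot.read_orientation(): TCP orientation.
- bot.read_ft_force(): force on the tool from outside, world axes, zero at the start.
- bot.read_wrist_torque(): the same for the moment, N m.
- bot.read_opening(): finger opening in mm.
- bot.read_finger_force(): force on a finger pad.
Only numpy, scipy, OpenCV 4.12 (cv2) and the standard library are available. Lean on these libraries where they do the work, as an engineer would, in place of code of your own. Each camera call takes 0.05 s, during which the arm holds its last target. There are 200 camera calls.

TASK

Swing the bench magnifier's arm round under the lamp until its lens is centred directly above the ring held in the ball vise, then let go of it: the arm stays where it is left. It has an upright finger grip for the purpose; keep off the glass, do not bump the lamp or the vise, and leave the other things on the bench where they lie.

Things in the scene. Friction and masses are not known exactly. Their poses are not given: they have to be found in the camera images.
- boom (a joint): Swing angle of the magnifier's arm about its vertical column, rad (limits -0.2, 2.3). Grows counter-clockwise seen from above; 0: the arm points along -x of magnifier, 1.571: along its -y. Held by friction: about 2 N at the finger grip moves it, and it stays where it is left. It starts swung back towards the robot, 20 to 65 degrees short of the ring, and is to turn counter-clockwise.
- magnifier: Bench magnifier, fixed: a dark round foot 120 mm across with a steel column, and on its top (190 mm high) the swing arm. Origin at the centre of the foot's underside, on the column's axis, about which the arm swings; z up.
- lens (a point): Centre of the magnifier's lens: horizontal round glass in a black rim 102 mm across and 14 mm thick, 192 mm above the bench. It travels on a circle of 140 mm radius about the column's axis, always level. The tension cap on the column is 220 mm high.
- grip (a point): Middle of the finger grip: an upright round black pin 16 mm thick, from 197 to 257 mm above the bench (this point: 230 mm), on a lug beyond the lens, 202 mm from the column's axis, in line with the column and the lens's centre. It can turn between the fingers as the arm swings, so the gripper need not turn. Rim and lug below it reach up to 199 mm.
- glass: The lens's glass, 90 mm across; it must not be touched. Its origin lies on the column's axis at bench height, so use lens for its place.
- ring (a point): Bezel of the brass ring that stands in the jaws of the ball vise, 110 mm above the bench, 140 mm from the column's axis, so the lens can be brought exactly over it. In the vise's frame it lies along -y.
- vise: Engraver's ball vise, fixed: steel ball on a black rubber ring, 104 mm across, 100 mm high with its two jaws, standing under ring. Its origin lies on the magnifier's column axis at bench height, not under the vise.
- lamp: LED bench lamp, fixed: level aluminium bar, underside 399 mm above the bench. Origin at bench height near the magnifier's column; in its frame the bar spans x -55 to 0, y -420 to 160 mm, 22 mm thick; its two columns, 16 mm thick, stand at x -27, y 150 and y -410 mm. It leaves no room for an upright gripper at the grip's final place: reach in below it from the robot's side, tilted 35 to 45 degrees.
- lamp_edge (a point): Point on the lower edge of the lamp's bar on the robot's side, 399 mm above the bench and about 55 mm nearer the robot than the ring.
- pliers: Bystander: pliers with black handles, about 150 mm long, lying near the vise.
- mandrel: Bystander: tapered steel ring mandrel 232 mm long, 28 mm thick, lying beyond the vise.
- file: Bystander: file with a turned wooden handle, 170 mm long, lying on the robot's side of the magnifier.
- jar: Bystander: small glass jar with white lid, 52 mm across and 52 mm high, left of the file.
- hammer: Bystander: wooden-handled hammer lying at the left front of the robot.
- calipers: Bystander: digital calipers, 205 mm long, lying flat at the right front of the robot.
Things that resemble listed ones, but are neither listed nor needed, are in the scene too. What is shaped like the vise but blue, green or pink is not meant.

How it is judged (in metres and radians):
At the end, for the whole second after the job is handed in: The centre of the lens is within 14 mm (seen from above) of the ring in the vise, and the arm is at rest (horizontal distance between lens and ring below 0.014 m and velocity of joint boom between -0.03 and 0.03 rad/s); the robot touches nothing.
It fails at once if the glass is touched (more than 1 N) (contact force between any of the fingers, the arm and glass above 1 N).
It fails at once if the lamp is bumped (more than 4 N) (contact force between any of the fingers, the arm and lamp above 4 N).
It fails at once if the vise or the ring is bumped (more than 4 N) (contact force between any of the fingers, the arm and vise above 4 N).
It fails at once if another thing on the bench is moved by more than 20 mm (distance of any of pliers, mandrel, file, jar, hammer, calipers from where it was at the start of the episode above 0.02 m).
It also fails if it takes over 40 s, if anything falls off the work surface, if the arm or the gripper's body presses on something with over 40 N, if the wrist force passes 120 N, or if a joint passes its speed limit or range.

## Working session

There is one attempt and no reset: what is moved stays moved. The work goes in short steps, each a Python script; the robot and the scene stay as the last script left them, time stands still between calls to the robot, and variables do not carry over. Pictures are saved under pics/ and viewed, at most 10 in all, crops included, and the job is handed in when it is done.

```bash
mkdir -p pics; ls; python3 - <<'E'
from bench import bot
import cv2
for n in ("side","top"):
    im=bot.camera(n); cv2.imwrite(f"pics/{n}0.png",im[:,:,::-1])
    c=bot.get_calibration(n); print(n,c["intrinsics"],c["T"].round(3) if hasattr(c["T"],"round") else c["T"],[k for k in c])
print(bot.read_time(),bot.read_orientation())
E
```

```text
pics
side [[441.8266792    0.         320.53878563]
 [  0.         441.8266792  199.40003175]
 [  0.           0.           1.        ]] [[-9.730000e-01  1.250000e-01 -1.960000e-01  3.235190e+02]
 [-2.320000e-01 -5.920000e-01  7.720000e-01  1.050940e+03]
 [-2.000000e-02  7.960000e-01  6.050000e-01  1.014839e+03]
 [ 0.000000e+00  0.000000e+00  0.000000e+00  1.000000e+00]] ['intrinsics', 'T']
top [[481.07447144   0.         319.35863781]
 [  0.         481.07447144 199.14660568]
 [  0.           0.           1.        ]] [[-6.000000e-03  9.960000e-01 -8.600000e-02  3.963010e+02]
 [-1.000000e+00 -6.000000e-03 -2.000000e-03  9.893500e+01]
 [-3.000000e-03  8.600000e-02  9.960000e-01  1.842219e+03]
 [ 0.000000e+00  0.000000e+00  0.000000e+00  1.000000e+00]] ['intrinsics', 'T']
0.1 [-3.14029741e+00  8.56347443e-05  2.82285623e+00]
```

View pics/top0.png

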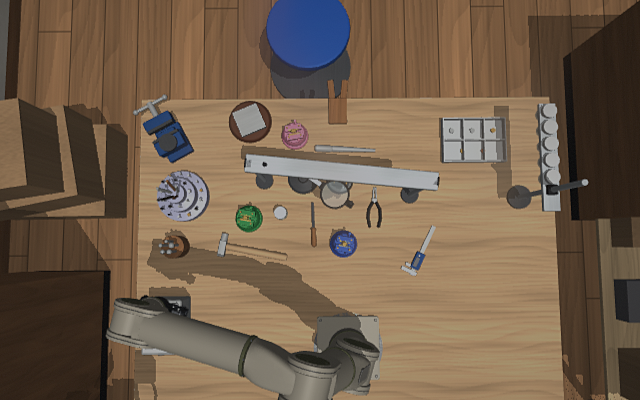

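View pics/side0.png

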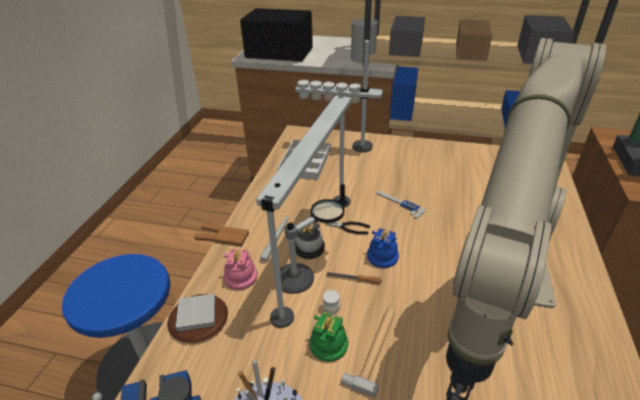

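The top view shows the lamp bar from (245,163) to (439,181), with the lens at about (335,194) and the foot at about (302,184). The side view shows the column foot at (293,278), cap at (291,228), lens at (327,211) and the grey vise at (309,238). The blue (383,248), green (328,335) and pink (239,268) vises are decoys. Next, one close crop of each view.

```bash
python3 - <<'E'
import cv2
a=cv2.imread("pics/side0.png")[190:300,250:370]; b=cv2.imread("pics/top0.png")[145:225,235:445]
cv2.imwrite("pics/sc.png",cv2.resize(a,None,fx=5.4,fy=5.4,interpolation=cv2.INTER_CUBIC))
cv2.imwrite("pics/tc.png",cv2.resize(b,None,fx=3.8,fy=3.8,interpolation=cv2.INTER_CUBIC))
E
```

```text
(no output)
```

View pics/sc.png

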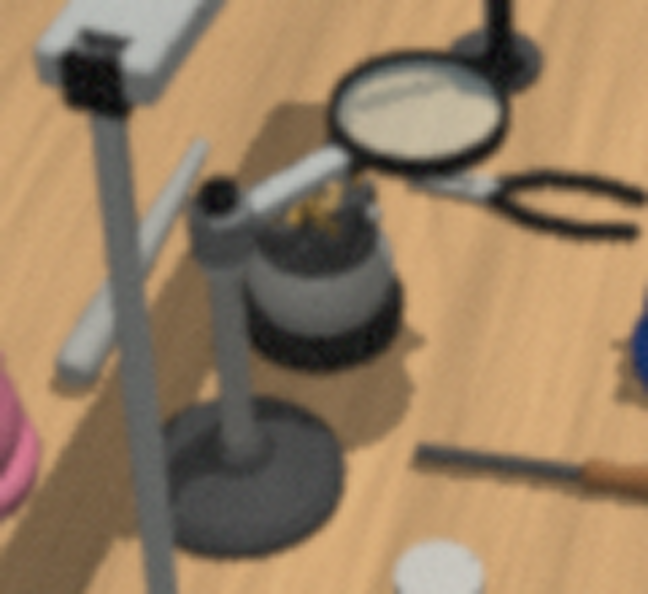

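View pics/tc.png

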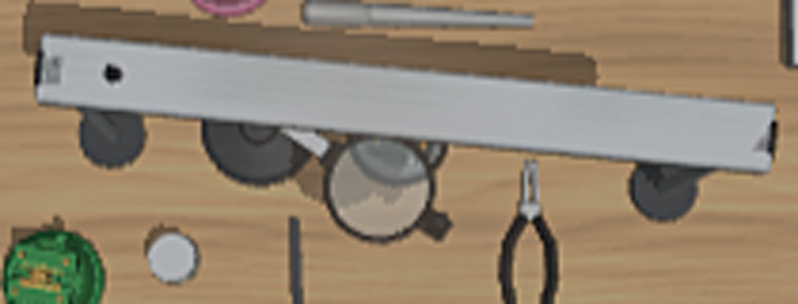

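Side crop, in full-image pixels: cap (290.7,225.2), lens centre (327.8,210.7), brass ring (308,228) in the grey vise, which is the right one. Top crop: lens (335,194.5), grip pin about (350.5,205), lamp bar's near edge from (245,172) to (437.6,189.7).

```bash
cat >h.py <<'E'
import numpy as np
from bench import bot
def ray(n,u,v):
    c=bot.get_calibration(n);K=np.array(c["intrinsics"]);T=np.array(c["T"])
    d=T[:3,:3]@np.array([(u-K[0,2])/K[0,0],-(v-K[1,2])/K[1,1],-1]);return T[:3,3],d
def onz(n,u,v,z):
    o,d=ray(n,u,v);return o+d*(z-o[2])/d[2]
def tri(*obs):
    A=0;b=0
    for x in obs:
        o,d=ray(*x);d=d/np.linalg.norm(d);P=np.eye(3)-np.outer(d,d);A=A+P;b=b+P@o
    return np.linalg.solve(A,b)
E
python3 - <<'E'
from h import *
np.set_printoptions(precision=1,suppress=True)
S=lambda x,y:(250+x/5.4,190+y/5.4); T=lambda x,y:(235+x/3.8,145+y/3.8)
cap=onz("side",*S(220,190),220);print("cap",cap)
l=onz("side",*S(420,112),195);lt=onz("top",*T(380,188),195);print("lens",l,lt,tri(("side",*S(420,112)),("top",*T(380,188))))
r=onz("side",*S(313,212),110);print("ring",r)
print("foot top view",onz("top",*T(258,133),8), "side foot",onz("side",*S(253,475),8))
print("foot ctr lens", [np.linalg.norm((p-cap)[:2]) for p in (l,lt,r)])
g=onz("top",*T(437,222),215);print("grip",g)
for p in ((40,36),(775,103),(38,103),(770,170)):print("lamp",onz("top",*T(*p),421))
E
```

```text
cap [634.6 168.6 220. ]
lens [555.5  54.6 195. ] [554.9  48.4 195. ] [556.1  48.3 189.9]
ring [619.6  54.  110. ]
foot top view [629.5 165.4   8. ] side foot [628.9 167.5   8. ]
foot ctr lens [np.float64(138.8198940397486), np.float64(144.29984795502108), np.float64(115.61370867718227)]
grip [522.2  -1.6 215. ]
lamp [655.  321.8 421. ]
lamp [ 598.1 -254.8  421. ]
lamp [601.8 323.  421. ]
lamp [ 545.3 -249.4  421. ]
```

The bezel's distance from the column comes out at 116 mm, not 140, because the lens hides part of it. The lamp geometry puts the ring near (618,29). I'll approach and re-measure from the wrist camera.

```bash
cat >>h.py <<'E'
from scipy.spatial.transform import Rotation as Ro
def ori(tilt,flip=1):
    t=np.radians(tilt);z=np.array([np.sin(t),0,-np.cos(t)]);y=np.array([0,flip,0.]);x=np.cross(y,z)
    return Ro.from_matrix(np.c_[x,y,z]).as_euler("xyz"),z
def tcp(g,tilt,back=0,flip=1):
    o,z=ori(tilt,flip);return np.array(g)+z*(bot.grasp_offset-back),o
E
python3 - <<'E'
from h import *
import cv2
np.set_printoptions(precision=2,suppress=True)
for f in (1,-1):
  for tl in (45,40):
    print(f,tl,[bot.ik(*map(list,tcp(g,tl,b,f))) for g,b in (((521,-2,232),150),((521,-2,232),0),((612,-34,232),0))])
E
```

```text
1 45 [None, array([-0.57, -0.49,  0.32,  2.4 ,  0.66,  0.51,  0.88]), array([-0.99, -0.37,  0.84,  2.24,  0.8 ,  0.46,  0.89])]
1 40 [None, array([-0.55, -0.44,  0.32,  2.33,  0.5 ,  0.59,  1.04]), array([-1.01, -0.33,  0.87,  2.17,  0.6 ,  0.55,  1.07])]
-1 45 [None, array([-0.12, -0.42, -0.03,  2.38,  0.24,  0.41, -1.91]), array([-0.12, -0.17,  0.08,  2.21,  0.12,  0.32, -1.7 ])]
-1 40 [None, array([-0.25, -0.39,  0.08,  2.32,  0.26,  0.54, -1.91]), array([-0.38, -0.17,  0.32,  2.15,  0.18,  0.46, -1.74])]
```

```bash
python3 - <<'E'
from h import *
np.set_printoptions(precision=2,suppress=True)
for tl in (0,20,30,35,40,45):
  for g in ((521,-2,232),(521,-2,320),(470,-2,232),(470,-2,320),(470,0,400),(440,0,300),(440,30,330)):
    q=bot.ik(*map(list,tcp(g,tl,0,-1))); print(tl,g,q)
E
```

```text
0 (521, -2, 232) [-0.73  0.09  0.7   1.75 -0.06  1.32 -1.59]
0 (521, -2, 320) [-0.74  0.05  0.69  1.6  -0.03  1.5  -1.62]
0 (470, -2, 232) [-0.73 -0.06  0.63  1.87  0.03  1.32 -1.69]
0 (470, -2, 320) [-0.74 -0.1   0.61  1.72  0.06  1.5  -1.71]
0 (470, 0, 400) [-0.75 -0.1   0.61  1.55  0.05  1.67 -1.71]
0 (440, 0, 300) [-0.73 -0.17  0.56  1.82  0.09  1.48 -1.76]
0 (440, 30, 330) [-0.75 -0.17  0.51  1.75  0.08  1.54 -1.82]
20 (521, -2, 232) [-0.6  -0.21  0.43  2.04  0.17  0.95 -1.8 ]
20 (521, -2, 320) [-0.61 -0.26  0.41  1.89  0.18  1.15 -1.81]
20 (470, -2, 232) [-0.56 -0.34  0.35  2.13  0.22  1.   -1.87]
20 (470, -2, 320) [-0.58 -0.38  0.34  1.98  0.22  1.19 -1.86]
20 (470, 0, 400) [-0.6  -0.38  0.33  1.81  0.22  1.35 -1.86]
20 (440, 0, 300) [-0.56 -0.45  0.29  2.06  0.24  1.18 -1.9 ]
20 (440, 30, 330) [-0.58 -0.44  0.24  2.    0.23  1.24 -1.96]
30 (521, -2, 232) [-0.45 -0.31  0.27  2.18  0.24  0.76 -1.87]
30 (521, -2, 320) [-0.47 -0.37  0.26  2.03  0.23  0.96 -1.86]
30 (470, -2, 232) [-0.41 -0.45  0.2   2.27  0.26  0.81 -1.91]
30 (470, -2, 320) [-0.44 -0.49  0.2   2.11  0.25  1.01 -1
[... 160 characters left out ...]
 0.65 -1.9 ]
35 (521, -2, 320) [-0.39 -0.42  0.19  2.1   0.25  0.86 -1.87]
35 (470, -2, 232) [-0.32 -0.5   0.12  2.34  0.26  0.71 -1.92]
35 (470, -2, 320) None
35 (470, 0, 400) None
35 (440, 0, 300) None
35 (440, 30, 330) None
40 (521, -2, 232) [-0.25 -0.39  0.08  2.32  0.26  0.54 -1.91]
40 (521, -2, 320) [-0.3  -0.46  0.11  2.17  0.24  0.75 -1.88]
40 (470, -2, 232) None
40 (470, -2, 320) None
40 (470, 0, 400) None
40 (440, 0, 300) None
40 (440, 30, 330) None
45 (521, -2, 232) [-0.12 -0.42 -0.03  2.38  0.24  0.41 -1.91]
45 (521, -2, 320) [-0.19 -0.5   0.02  2.24  0.22  0.63 -1.86]
45 (470, -2, 232) None
45 (470, -2, 320) None
45 (470, 0, 400) None
45 (440, 0, 300) None
45 (440, 30, 330) None
```

```bash
python3 - <<'E'
from h import *
import cv2
np.set_printoptions(precision=3,suppress=True)
p=bot.read_tool_pos(); bot.move_linear([p[0],p[1],330],velocity=200)
a,o=tcp((470,-2,320),30,0,-1); bot.goto(list(a),list(o))
c=bot.get_calibration("wrist"); im=bot.camera("wrist"); cv2.imwrite("pics/w1.png",im[:,:,::-1])
s=bot.camera("side"); cv2.imwrite("pics/side1.png",s[:,:,::-1])
print(bot.read_time(),bot.read_tool_pos(),c)
np.savez("w1.npz",K=c["intrinsics"],T=c["T"])
E
```

```text
3.2917 [479.524  -1.442 303.864] {'intrinsics': array([[309.707,   0.   , 317.442],
       [  0.   , 309.707, 199.319],
       [  0.   ,   0.   ,   1.   ]]), 'T': array([[  0.004,   0.981,  -0.195, 467.69 ],
       [ -1.   ,   0.004,  -0.001,  -0.072],
       [ -0.   ,   0.195,   0.981, 493.583],
       [  0.   ,   0.   ,   0.   ,   1.   ]])}
```

View pics/w1.png

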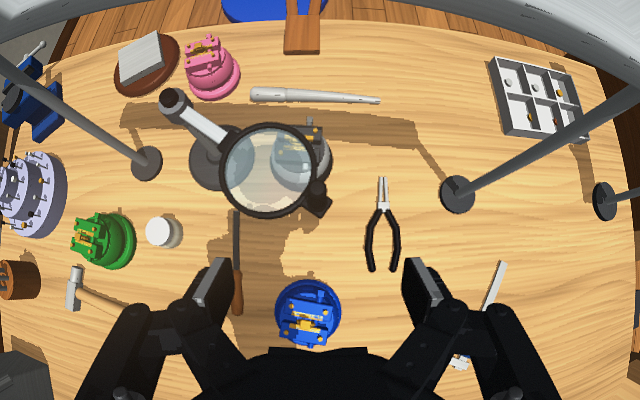

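The wrist view shows the cap at (172,98), lens at (268,170), grip near (318,200), and the grey vise behind the lens at (303,155) with brass at about (312,122). I'll look closer.

```bash
python3 - <<'E'
import cv2
a=cv2.imread("pics/w1.png")[75:225,145:345]
cv2.imwrite("pics/w1c.png",cv2.resize(a,None,fx=4,fy=4,interpolation=cv2.INTER_CUBIC))
E
```

```text
(no output)
```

View pics/w1c.png

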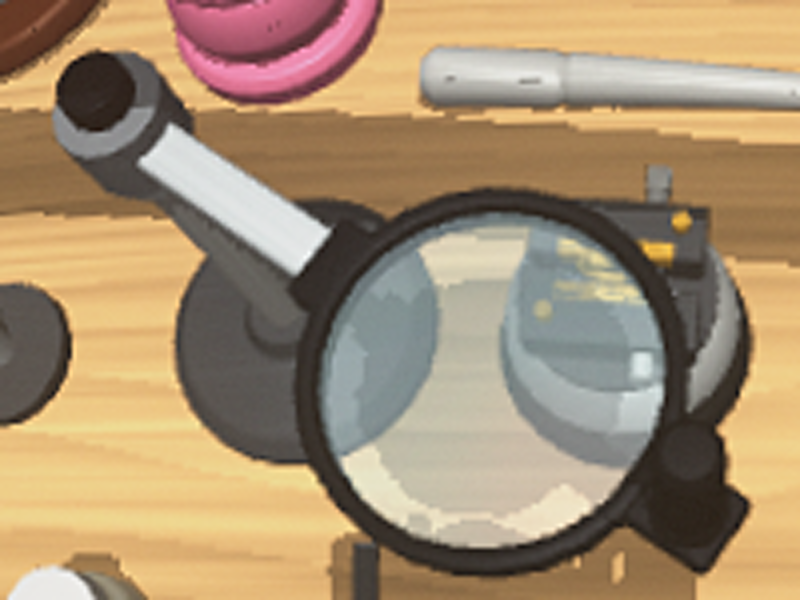

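```bash
cat >>h.py <<'E'
def wz(u,v,z,f="w1.npz"):
    d=np.load(f);K=d["K"];T=d["T"];x=np.array([u-K[0,2],v-K[1,2]]);r=np.hypot(*x);t=r/K[0,0]
    e=np.array([np.sin(t)*x[0]/r,-np.sin(t)*x[1]/r,-np.cos(t)]);e=T[:3,:3]@e;return T[:3,3]+e*(z-T[2,3])/e[2]
E
python3 - <<'E'
from h import *
np.set_printoptions(precision=1,suppress=True)
W=lambda x,y,z:wz(145+x/4,75+y/4,z)
cap=W(97,90,220);l=W(492,381,195)
for n,p in dict(cap=cap,foot=W(308,330,10),lens=l,pin=W(694,450,257),jaws=W(612,290,100),ring=W(605,272,110),ringb=W(600,262,110),base=W(625,345,20)).items():
    d=(p-cap)[:2];print(n,p,np.linalg.norm(d),np.degrees(np.arctan2(d[0],-d[1])))
for n,p in dict(jl=(525,205),jr=(710,205),jb=(525,345),nub=(657,180),nub2=(642,365)).items():print(n,W(*p,100))
S=lambda x,y:(250+x/5.4,190+y/5.4)
print("side base",onz("side",*S(325,305),25),"ball",onz("side",*S(320,270),50))
E
```

```text
cap [635.3 163.4 220. ] 0.0 180.0
foot [635.6 163.1  10. ] 0.39008259141407986 32.831480007999815
lens [556.8  50.4 195. ] 137.6477279690293 -34.81064522736562
pin [524.1  -0.7 257. ] 198.2392902777374 -34.13612816459587
jaws [617.3  26.9 100. ] 137.71436608523004 -7.542295037069225
ring [619.9  28.7 110. ] 135.61063222973928 -6.538850647851819
ringb [623.5  30.5 110. ] 133.49204333956433 -5.0851807502887
base [624.   26.6  20. ] 137.27927942328304 -4.758543210248969
jl [649.5  58.2 100. ]
jr [649.1  -6.3 100. ]
jb [597.7  55.8 100. ]
nub [658.8  12.2 100. ]
nub2 [590.5  16.3 100. ]
side base [618.8  41.1  25. ] ball [621.8  37.9  50. ]
```

Results: column at (635.5,164), lens at −34.6°, and ring at about −6° from −y at (621,25), so the swing is about 28.5°. The wrist camera sits 85 mm off the tool axis on the lamp's side. I'll flip the gripper half a turn so it faces away from the lamp.

```bash
cat >>h.py <<'E'
COL=np.array([635.5,164.]); 
def on(a,z,r=202):
    a=np.radians(a);return np.array([COL[0]-r*np.sin(a),COL[1]-r*np.cos(a),z])
E
python3 - <<'E'
from h import *
np.set_printoptions(precision=2,suppress=True)
g=np.array([522,-1.5,234])
def t(g,tl): a,o=tcp(g,tl,0,1); return list(a),list(o)
print(bot.ik(*t((480,-2,320),30)),bot.ik(*t(g+[0,0,80],38)),bot.ik(*t(g,38)),bot.ik(*t(on(6,234),44)))
bot.command_gripper(45)
bot.goto(*t((490,-2,325),30))
bot.move_linear(*t(g+[0,0,80],38),velocity=100)
bot.move_linear(*t(g,38),velocity=80,max_force=6)
print(bot.read_time(),bot.read_tool_pos(),bot.read_q(),bot.read_ft_force(),bot.read_opening())
import cv2
c=bot.get_calibration("wrist"); im=bot.camera("wrist"); cv2.imwrite("pics/w2.png",im[:,:,::-1]);np.savez("w2.npz",K=c["intrinsics"],T=c["T"])
E
```

```text
[-0.59 -0.5   0.3   2.1   0.33  1.03  1.19] [-0.59 -0.49  0.32  2.16  0.42  0.83  1.12] [-0.79 -0.49  0.5   2.3   0.63  0.7   0.94] [-0.9  -0.32  0.78  2.22  0.64  0.45  1.03]
7.9917 [533.8   -1.43 219.85] [-0.61 -0.44  0.37  2.3   0.49  0.65  1.05] [ 0.93  0.25 -0.06] 45.03576683491936
```

View pics/w2.png

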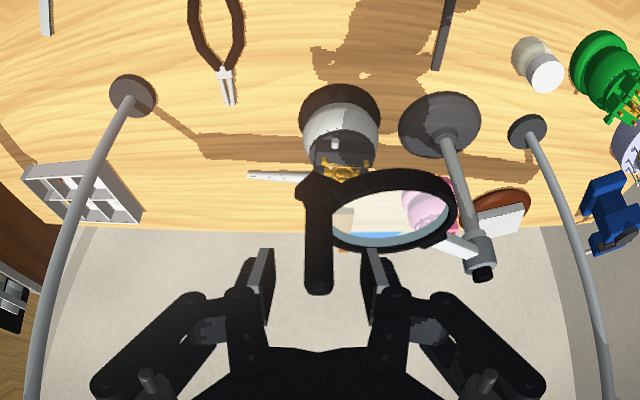

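The wrist image is upside down. It shows the pin at (318,270), centred between the fingers, and the brass of the vise at about (348,168). Now grip and swing.

```bash
python3 - <<'E'
from h import *
import cv2
np.set_printoptions(precision=2,suppress=True)
im=cv2.imread("pics/w2.png");h=cv2.cvtColor(im,cv2.COLOR_BGR2HSV)
m=cv2.inRange(h,(15,140,90),(32,255,255));m[:140]=0;m[190:]=0;m[:,:315]=0;m[:,385:]=0
ys,xs=np.nonzero(m);print("gold",xs.min(),xs.max(),ys.min(),ys.max(),xs.mean(),ys.mean(),wz(xs.mean(),ys.mean(),105,"w2.npz"))
def t(g,tl): a,o=tcp(g,tl,0,1); return list(a),list(o)
bot.command_gripper(10)
print("closed",bot.read_opening(),bot.read_finger_force(),bot.read_ft_force())
a0=34.3; g=np.array([522,-1.5,234]); r0=np.hypot(*(g[:2]-COL)); a0=np.degrees(np.arctan2(COL[0]-g[0],COL[1]-g[1]));print(r0,a0)
A=np.linspace(a0,6.5,7)
for i,a in enumerate(A[1:]):
    bot.move_linear(*t(on(a,234,r0),38+i+1),velocity=60)
    f=bot.read_ft_force();print(a,f,bot.read_time(),bot.read_opening())
    if np.linalg.norm(f)>35: break
c=bot.get_calibration("wrist"); im=bot.camera("wrist"); cv2.imwrite("pics/w3.png",im[:,:,::-1]);np.savez("w3.npz",K=c["intrinsics"],T=c["T"])
E
```

```text
gold 321 368 157 182 340.734375 170.65625 [614.88  24.65 105.  ]
closed 11.87635048648707 58.56567220296711 [-0.85  2.21  3.65]
200.6800936814611 34.44235311902186
29.78529426585155 [2.66 1.68 4.36] 8.8833 11.924401865093946
25.128235412681242 [0.17 3.39 4.59] 9.3083 12.051078207859126
20.47117655951093 [2.39 2.92 5.  ] 9.7333 11.582049888293712
15.814117706340621 [-0.03  3.69  5.97] 10.1583 11.840768850842858
11.157058853170312 [3.3  3.66 5.08] 10.5833 11.945059954305739
6.5 [0.81 2.25 7.08] 11.0083 11.944192142172238
```

View pics/w3.png

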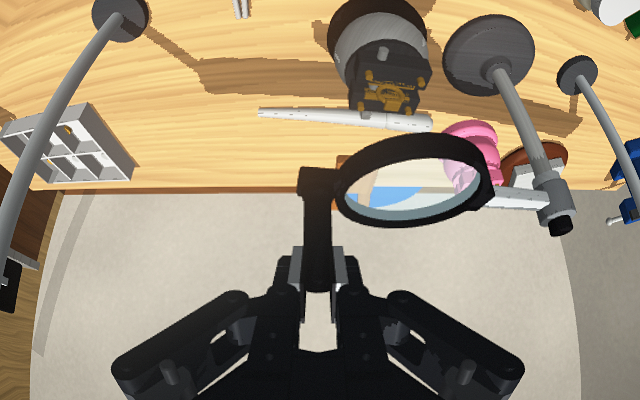

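The grip is held, and the lens is now at about (414,180). The vise is fully in view with brass at about (386,92). One crop to locate the bezel.

```bash
python3 - <<'E'
import cv2
a=cv2.imread("pics/w3.png")[0:235,320:500]
a=a[:125,0:120]
cv2.imwrite("pics/w3c.png",cv2.resize(a,None,fx=4.8,fy=4.8,interpolation=cv2.INTER_CUBIC))
E
```

```text
(no output)
```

View pics/w3c.png

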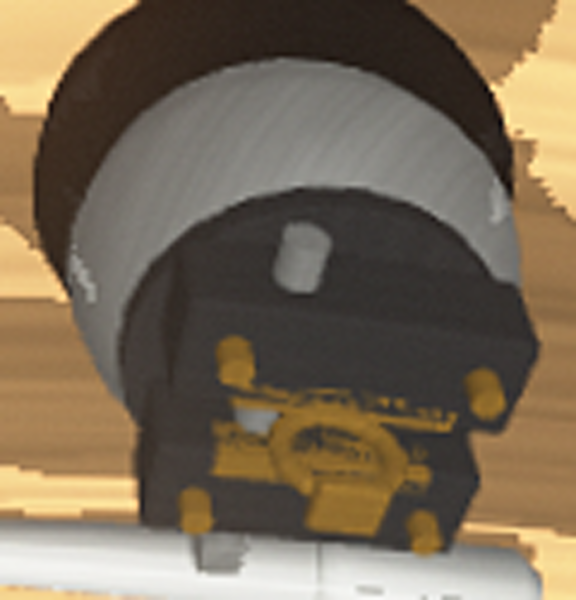

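```bash
python3 - <<'E'
from h import *
np.set_printoptions(precision=1,suppress=True)
f="w3.npz"
C=lambda x,y,z:wz(320+x/4.8,y/4.8,z,f)
for n,p in dict(bez=C(348,498,110),bez2=C(348,515,110),pins=C(335,449,103),cap=wz(561,225,220,f),lensL=wz(336,190,192,f),lensR=wz(492,190,192,f),lensT=wz(412,133,199,f),lensB=wz(412,228,199,f),foot=wz(489,55,10,f)).items():
    d=p[:2]-COL;print(n,p,np.linalg.norm(d),np.degrees(np.arctan2(-d[0],-d[1])))
print(bot.read_tool_pos())
E
```

```text
bez [627.1  27.9 110. ] 136.34991494307104 3.551362316158008
bez2 [631.2  28.7 110. ] 135.34869321926263 1.814579643728379
pins [622.3  25.8 103. ] 138.8280203308849 5.4755725739474475
cap [625.8 155.1 220. ] 13.198185357754276 47.60119438247702
lensL [624.  -21.2 192. ] 185.54715165925208 3.558220414565496
lensR [622.4  91.3 192. ] 73.8403638585876 10.235551948092615
lensT [556.9  10.  199. ] 172.93213080130766 27.033160634455
lensB [673.5  42.6 199. ] 127.19964287310421 -17.394471836018496
foot [631.9 162.4  10. ] 3.9383639703853794 65.46151207900206
[626.8 -34.9 222.1]
```

The estimates of the ring's angle are 3.6–7.5°, with a mean of about 5°. I'll nudge to 5°, release, back out and check from the first viewing pose.

```bash
python3 - <<'E'
from h import *
import cv2
np.set_printoptions(precision=2,suppress=True)
def t(g,tl,f=1): a,o=tcp(g,tl,0,f); return list(a),list(o)
g=on(5.0,234,200.7)
bot.move_linear(*t(g,44),velocity=40)
bot.command_gripper(50); bot.pause(.2)
print(bot.read_ft_force(),bot.read_opening())
print("stop",bot.move_linear(*t(g+[-70,0,10],42),velocity=100,max_force=8))
bot.move_linear(*t((505,-10,310),33),velocity=150)
bot.goto(*t((470,-2,320),30,-1))
c=bot.get_calibration("wrist"); im=bot.camera("wrist"); cv2.imwrite("pics/w4.png",im[:,:,::-1]);np.savez("w4.npz",K=c["intrinsics"],T=c["T"])
print(bot.read_time(),bot.read_ft_force())
a=cv2.imread("pics/w4.png")[75:225,165:365]
cv2.imwrite("pics/w4c.png",cv2.resize(a,None,fx=4,fy=4,interpolation=cv2.INTER_CUBIC))
E
```

```text
[-0.47 -0.17 -0.43] 49.77275121141932
stop False
15.9417 [-0.01 -0.76  0.18]
```

View pics/w4c.png

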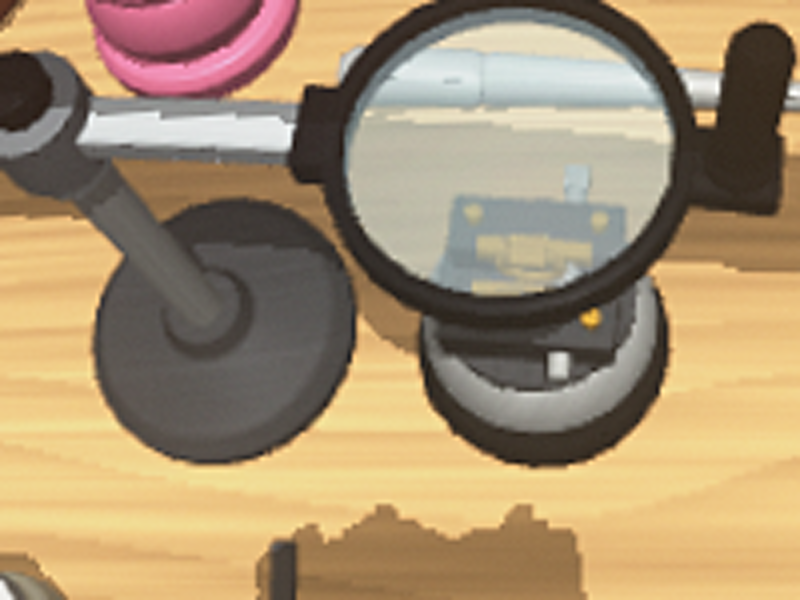

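The crop shows the lens centred at about (510,160), and through it the ring's bezel at (522,248) between the jaws.

```bash
python3 - <<'E'
from h import *
np.set_printoptions(precision=1,suppress=True)
W=lambda x,y,z:wz(165+x/4,75+y/4,z,"w4.npz")
for n,p in dict(cap=W(18,90,220),bez=W(522,248,110),pins=W(533,264,103),lens=W(510,160,194),pin=W(762,48,257)).items():
    d=p[:2]-COL;print(n,p,np.linalg.norm(d),np.degrees(np.arctan2(-d[0],-d[1])))
for n,a in dict(L=W(325,150,193),R=W(695,150,193),B=W(515,328,190),T=W(510,-8,199)).items():print(n,a)
print(bot.ik(*map(list,tcp(on(5,234),44,0,1))) is not None)
E
```

```text
cap [635.1 162.2 220. ] 1.802804347975183 13.080193082361559
bez [628.3  29.2 110. ] 134.9901869228533 3.057067336936689
pins [625.3  25.9 103. ] 138.51513534901406 4.219472617311148
lens [619.   26.6 194. ] 138.3889726904836 6.85936769412381
pin [615.9 -33.9 257. ] 198.8294488345424 5.661614629815157
L [624.   78.1 193. ]
R [622.6 -23.1 193. ]
B [572.3  24.2 190. ]
T [670.8  28.1 199. ]
True
```

The lens is at about (621,26.5) and the bezel at about (625–628,26–29). They are roughly 6 mm apart, within the 14 mm allowed. The arm is released and the robot is clear, so I'm handing in.

```bash
python3 -c "
from bench import bot
print(bot.close_job(),bot.read_time())"
```

```text
the job is handed in; nothing more can be done
the job is handed in; nothing more can be done
```

The job is handed in at about 16 s of the 40 s allowed: the lens was swung over the ring and released, about 6 mm off centre by my last wrist-camera measurement (14 mm allowed), and no verdict was shown.

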